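# Dock the homogeniser pot and hold it in the run position

### The arm

A 6-joint arm with a two-finger parallel gripper is mounted at the origin on a cart in front of the work surface, level with it; the furniture and walls round the work are solid. World frame = base frame: x ahead of the robot, y to its left, z up, the work surface at z = 0. Lengths are in m, angles in rad, forces in N, time in s.
With the tool pointing down it reaches from about 0.35 to 0.975 m from the base axis. Payload 17.4 kg.
Tool frame: the origin (TCP) lies midway between the tips of the shut fingers; the grasp point (between the pads) lies 19 mm behind it; z points along the fingers, y is the line along which they close (so a half turn about z gives the same grasp; the last joint's range is limited). The gripper opens to 85 mm and grips with 20 to 120 N. Pads are 22 mm wide; open, the fingers measure 114 mm over their backs; the gripper's body (76 mm by 85 mm) begins 54 mm behind the grasp point. The pads swing forward as they close: fully open they stand 13 mm farther back than shut.
Start: joints at [1.249, 0.116, 1.442, -0, 1.584, -0.038], TCP at [0.189, 0.648, 0.231] pointing down, gripper open.
Joint ranges: [-2.83, 2.83], [-0.83, 2.19], [0.07, 2.5], [-1.14, 4.28], [0.01, 3], [-2.97, 2.97]. Speed limits (rad/s): [1.89, 1.89, 2.22, 3.14, 3.14, 3.14].

### API

Orientations are given as a unit quaternion [w, x, y, z].
In Python, from station import ctrl gives the robot as it stands.
- The arm moves only by the tool jog_arm, called after ">>>" as name(argument=value, ...) on one line, values as JSON. Schema: {"type":"object","properties":{"ticks":{"type":"array","items":{"type":"array","items":{"type":"array","items":{"type":"number"},"minItems":7,"maxItems":7},"minItems":1,"maxItems":8},"minItems":1,"maxItems":1},"only":{"type":"string"},"quiet":{"type":"boolean"},"lines":{"type":"string"}},"required":["ticks"],"additionalProperties":false}. ticks is a list that holds a single list of rows (three levels of brackets), with 1 to 8 rows, each of 7 numbers: the opening from 0.0 (shut) to 1.0 (fully open), then dx, dy, dz in shares of the most that a row can go, 1 being 62.5 mm, then a rotation vector rx, ry, rz in shares of pi rad (1.0 is pi rad); each row shifts and turns the commanded pose from where the row before left it, along the tool's axes as they then stand; what a row does not reach is not made up. A row lasts 1/8 s, in which the tool goes at most 0.0625 m and 0.188 rad, less where a joint would pass 70% of its speed; a pose out of reach is approached as far as the arm can. The fingers move at their own pace and stop on an object; the grip force is fixed at half the most. Time passes only in rows, so rows that do not move let the fingers close. The tool returns the time, the measured TCP pose, the force, the opening and the grip force at its end. only (a regular expression) keeps the lines of the reply that match it, lines (a string "A,B") keeps lines A to B, and quiet returns only ok. Shift and turn numbers lie between -1 and 1, and a call with a number outside is refused. Input that does not fit is refused with a message, and nothing moves.
- ctrl.sense(): the state, without advancing time (a new reading comes with each control period).
- ctrl.grab_frame(name): name is "side" or "top" or "wrist"; returns a dict with "frame" (420x560x3 uint8, red, green, blue), "intrinsics" (3x3 intrinsics, pixels), "world_to_cam" (4x4, takes a point from world to camera coordinates); the wrist camera has in their place "tool_from_camera" (4x4, takes a point from camera to tool coordinates, whose origin is the TCP and whose axes are the flange's). Camera axes: x right, y up, looking along -z (the intrinsics and any distortion apply to the point x, -y, -z); pixel columns grow to the right and rows downward; lengths in m; the calibration is good to about 2 mm. A picture is of the moment at which its call begins: read the wrist's pose just before it. There is no depth.
- ctrl.sign_off(): hands the job in; it is judged then, once.
The state is a dict: "t": time; "joint_pos": joint angles; "qvel": joint speeds; "tau": joint torques, N m; "position": TCP position; "orientation": TCP orientation; "ft_force": force on the tool from outside, world axes, zero at the start; "wrist_torque": the same for the moment, N m; "opening": opening from 0.0 (shut) to 1.0 (fully open); "finger_force": force on a finger pad.
Only numpy, scipy, OpenCV 4.12 (cv2) and the standard library are available. Lean on these libraries where they do the work, as an engineer would, in place of code of your own. Each camera call takes 0.05 s, during which the arm holds its last target. There are 200 camera calls.

### The job

Run the sample in the purple-lidded pot: set the pot upright into the bayonet socket of the white homogeniser with its two orange tabs over the two orange marks, press it straight down against the spring until its lugs are under the lip, then twist it a quarter turn clockwise (seen from above) to the stop. The drive only runs while the pot is held there and pops it back up when let go, so finish while still gripping the pot, twisted against its stop. Leave the grey-lidded spare pot, the dropper bottle and the sample vial standing where they are.

Things in the scene. Friction and masses are not known exactly. Their poses are not given: they have to be found in the camera images.
- pot: The pot to run, 92 mm high, about 120 g, purple lid. Origin: centre of its underside; z up. Grey foot 38 mm across, lower edge chamfered; two lugs on it along +x and -x, 8 mm wide, 4 to 10 mm above the underside, reaching 25 mm from the axis. Flange 54 mm across at 20 to 24 mm; on it an orange tab above each lug, reaching 32 mm from the axis. A half turn makes no difference.
- pot_grip (a point): Where to grip the pot: on its axis, 58 mm above its underside, in the middle of its plain round white body, 45 mm across, which runs from 28 to 77 mm above the underside. Any grasp direction serves; a light grip may slip when twisting. The round lid above is 49 mm across.
- spare_pot: A pot of the same shape with a light grey lid: leave it alone. Origin: centre of its underside.
- drive: The homogeniser, fixed to the bench: round white housing 126 mm across, control pod reaching 98 mm out on its -x side, black battery door on +x; on top a grey collar 73 mm across with the socket. Origin: centre of its underside, below the socket's axis; z up.
- socket (a point): Centre of the socket's mouth in the collar's top, 80 mm above the bench; axes as the drive. Bore 41 mm across through a lip 5 mm thick, undercut below; two entry slots 12 mm wide along +x and -x, reaching 27 mm from the axis, an orange mark at each. Lugs pass under the lip once the pot's underside is 15 mm below the mouth. They can then turn clockwise only, 1.5 rad to a stop (white dots).
- ejector (a joint): Sprung steel plate in the socket that the pot's underside meets 7 mm below the mouth: 0 at rest, grows as it is pressed down, 0.011 m at its stop (underside then 18 mm below the mouth). About 3 N at first, 8 N at the stop; its top spins freely with the pot. Lugs clear the lip from 0.008 on.
- run_ring (a joint): Sprung ring in the socket that the lugs push round: 0 at rest, grows clockwise seen from above, picked up after about 0.06 rad of the pot's turn; about 1.44 rad with the pot at its stop, drive running from 1.25. Spring 0.18 N m rising to 0.38 N m, friction extra. Let go, it turns the pot back to the slots and the ejector lifts it out.
- dropper: White dropper bottle with a green cap, 27 mm across, 74 mm high: bystander. Origin: centre of its underside.
- sample_vial: Clear vial with a black cap, 33 mm across, 58 mm high: bystander. Origin: centre of its underside.

How it is judged:
On the way, in this order (a step that is already met when the one before it is completed fails the run):
1. the pot is lifted clear of the bench (height (world z) of pot above 0.03 m), for 0.1 s.
2. the pot is pressed into the socket at the entry slots, lugs below the lip, not yet turned (z of pot in the frame of socket below -0.0145 m and horizontal distance between pot and socket below 0.004 m and value of joint run_ring below 0.25 rad), for 0.05 s.
3. the pot is twisted clockwise to the run position (value of joint run_ring above 1.25 rad), for 0.3 s.
At the end, for the whole second after the job is handed in: Fingers still grip the pot (over 3 N); it is upright (5 degrees), centred (4 mm), lugs under the lip (underside 13.5 mm or more below the mouth), turned over 1.2 rad with the run ring staying beyond 1.25 rad; spare pot, dropper and vial upright where they stood (20 mm) (value of joint run_ring above 1.25 rad and angle between the x axis of pot and the x axis of drive, either way round above 1.2 rad and z of pot in the frame of socket below -0.0135 m and horizontal distance between pot and socket below 0.004 m and angle between pot's own z axis and vertical below 0.09 rad and contact force between the fingers and pot above 3 N and distance of spare_pot from where it was at the start of the episode below 0.02 m and angle between each of spare_pot, dropper, sample_vial's own z axis and vertical below 0.2 rad); the arm keeps its last pose, push and grip.
It fails at once if the spare pot is disturbed (distance of spare_pot from where it was at the start of the episode above 0.02 m).
It fails at once if the dropper bottle is disturbed (distance of dropper from where it was at the start of the episode above 0.02 m).
It fails at once if the sample vial is disturbed (distance of sample_vial from where it was at the start of the episode above 0.02 m).
It also fails if it takes over 42 s, if anything falls off the work surface, if the arm or the gripper's body presses on something with over 40 N, if the wrist force passes 120 N, or if a joint passes its speed limit or range.

## Working session

There is one attempt and no reset: what is moved stays moved. The work goes in short steps, Python scripts to look and compute and a tool call to move; the robot and the scene stay as the last step left them, time stands still between calls to the robot, and variables do not carry over. Pictures are saved under pics/ and viewed, at most 10 in all, crops included, and the job is handed in when it is done.

```bash
ls; mkdir -p pics; python3 - <<'E'
from station import ctrl
import cv2,numpy as np
s=ctrl.sense();print(s)
for n in("side","top"):
    d=ctrl.grab_frame(n);cv2.imwrite(f"pics/{n}0.png",d["frame"][:,:,::-1]);print(n,d["intrinsics"],d["world_to_cam"],d.keys())
E
```

```text
pics
station.py
{'t': 0.0, 'joint_pos': array([ 1.24921752e+00,  1.16501941e-01,  1.44228917e+00, -1.89920519e-05,
        1.58403124e+00, -3.77650469e-02]), 'qvel': array([ 0.00047829,  0.00018223, -0.00029308,  0.00058224,  0.00017453,
        0.0006113 ]), 'tau': array([ 1.97109992e-03, -7.31954813e+01, -6.32526684e+01,  1.37473990e-04,
        5.79228188e-03, -3.25346491e-05]), 'position': array([0.18893844, 0.64780224, 0.23053658]), 'orientation': array([-1.00535504e-04,  1.41431173e-01,  9.89947900e-01, -6.06649534e-04]), 'ft_force': array([-0.06712791,  0.72191549,  0.05471346]), 'wrist_torque': array([-0.02220641, -0.01268865,  0.10276048]), 'finger_force': 0.0, 'opening': 0.9952307491548515}
side [[447.89073529   0.         266.43864681]
 [  0.         447.89073529 200.24305122]
 [  0.           0.           1.        ]] [[ 0.95367708 -0.30064653  0.01056846 -0.46114045]
 [ 0.1726738   0.57582772  0.7991284  -0.27169542]
 [-0.24634079 -0.76028554  0.60106748 -0.6586759 ]
 [ 0.          0.          0.          1.        ]] dict_keys(['frame', 'intrinsics', 'world_to_cam'])
top [[430.35764073   0.         279.17689429]
 [  0.         430.35764073 214.88682773]
 [  0.           0.           1.        ]] [[ 0.02415137 -0.99968003 -0.00751987  0.16721937]
 [ 0.99322294  0.0231386   0.11389818 -0.56393097]
 [-0.11368774 -0.01021971  0.99346397 -0.85724893]
 [ 0.          0.          0.          1.        ]] dict_keys(['frame', 'intrinsics', 'world_to_cam'])
```

View pics/side0.png

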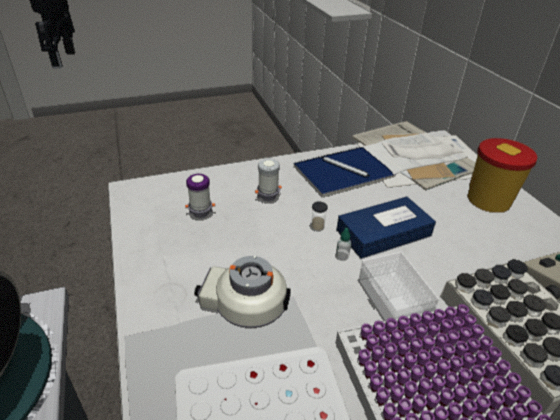

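View pics/top0.png

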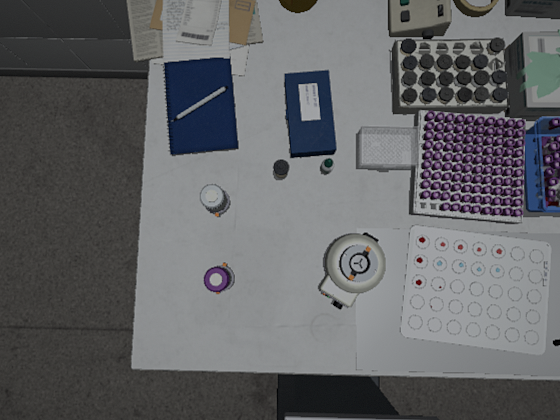

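The side view shows the purple pot at about (199,190), with orange tabs at (187,205) and (214,205), and the drive socket at (251,273). The top view shows the lid at (217,279), the drive at (358,262) with its pod pointing lower-left, the spare at (213,198), and the vial and dropper at (281,169) and (327,166).

```bash
cat > h.py <<'E'
import numpy as np,cv2
from scipy.spatial.transform import Rotation as R
from station import ctrl
def pose():
    s=ctrl.sense();T=np.eye(4);T[:3,:3]=R.from_quat(np.roll(s["orientation"],-1)).as_matrix();T[:3,3]=s["position"];return T
def grab(n):
    T=pose();d=ctrl.grab_frame(n)
    C=T@d["tool_from_camera"] if n=="wrist" else np.linalg.inv(d["world_to_cam"])
    return d["frame"],d["intrinsics"],C
def ray(K,C,p):
    v=np.linalg.solve(K,[p[0],p[1],1.]);return C[:3,3],C[:3,:3]@np.array([v[0],-v[1],-v[2]])
def plane(K,C,p,z):
    o,v=ray(K,C,p);return o+v*(z-o[2])/v[2]
def proj(K,C,X):
    c=np.linalg.inv(C)@np.append(X,1);q=K@np.array([c[0],-c[1],-c[2]]);return q[:2]/q[2]
def tri(obs):
    A=np.zeros((3,3));b=np.zeros(3);L=[]
    for K,C,p in obs:
        o,v=ray(K,C,p);v=v/np.linalg.norm(v);P=np.eye(3)-np.outer(v,v);A+=P;b+=P@o;L.append((o,P))
    X=np.linalg.solve(A,b);return X,[np.linalg.norm(P@(X-o))for o,P in L]
def blobs(f,lo,hi,box=None,amin=4):
    m=cv2.inRange(cv2.cvtColor(f,cv2.COLOR_RGB2HSV),np.array(lo),np.array(hi))
    if box: k=np.zeros_like(m);x0,y0,x1,y1=box;k[y0:y1,x0:x1]=1;m=m*k
    n,l,st,ce=cv2.connectedComponentsWithStats(m)
    return [(ce[i].round(1),st[i]) for i in range(1,n) if st[i][4]>=amin]
PUR=([130,70,40],[165,255,255]);ORA=([4,110,110],[18,255,255])
E
python3 - <<'E'
from h import *
for n,bp,bd in(("side",(170,160,230,225),(190,240,310,330)),("top",(190,255,250,305),(310,220,400,310))):
    f,K,C=grab(n)
    print(n,"cam",C[:3,3])
    for c,s in blobs(f,*PUR,bp): print(" pur",c,s,plane(K,C,(s[0]+s[2]/2-.5,s[1]+s[3]/2-.5),.09))
    for c,s in blobs(f,*ORA,bp,3): print(" ora",c,s,plane(K,C,c,.024))
    for c,s in blobs(f,*ORA,bd,3): print(" mark",c,s,plane(K,C,c,.08))
E
```

```text
side cam [ 0.32443502 -0.48297228  0.61790173]
 pur [197.5 183.2] [187 174  22  17 228] [0.42312337 0.28554502 0.09      ]
 ora [213.  204.3] [212 203   3   3   7] [0.4520605  0.28764196 0.024     ]
 ora [186.5 205.5] [185 205   4   2   6] [0.39630818 0.29991691 0.024     ]
 mark [232.3 266.6] [230 265   6   4  20] [0.43501365 0.03821766 0.08      ]
 mark [269.8 274. ] [267 272   6   7  26] [0.48968756 0.00398602 0.08      ]
top cam [0.4586119  0.1714536  0.91713411]
 pur [216.5 279. ] [204 267  26  25 353] [0.42763831 0.29631415 0.09      ]
 ora [224.2 264. ] [223 263   4   3  10] [0.45617289 0.29162033 0.024     ]
 ora [217.5 292.3] [216 292   4   2   6] [0.39826675 0.30312751 0.024     ]
 mark [367.7 248.9] [366 247   5   5  16] [0.49209397 0.00699732 0.08      ]
 mark [350.9 277.1] [349 275   5   5  18] [0.43719551 0.0392159  0.08      ]
```

Units first: shifts go in shares of 62.5 mm and turns go in shares of pi rad. So -0.041 m is -0.656, -0.034 m is -0.544.

>>> jog_arm(ticks=[[[1, -0.656, -0.544, 0, 0, 0, 0], [1, -0.656, -0.544, 0, 0, 0, 0], [1, -0.656, -0.544, 0, 0, 0, 0], [1, -0.656, -0.544, 0, 0, 0, 0], [1, -0.656, -0.544, 0, 0, 0, 0], [1, -0.656, -0.544, 0, 0, 0, 0], [1, -0.64, -0.528, 0, 0, 0, 0], [1, -0.64, -0.528, 0, 0, 0, 0]]])

```text
t: 1.2
position: [0.427, 0.296, 0.2314]
orientation: [0.0, 0.141, 0.99, 0.0]
ft_force: [0.3, 0.5, 0.2]
opening: 1.0
finger_force: 0.0
```

```bash
python3 - <<'E'
from h import *
_,Ks,Cs=grab("side");_,Kt,Ct=grab("top")
for a,b in(((197.5,182.5),(216.5,279)),((213,204.3),(224.2,264)),((186.5,205.5),(217.5,292.3)),((232.3,266.6),(350.9,277.1)),((269.8,274),(367.7,248.9))):
    print(tri([(Ks,Cs,a),(Kt,Ct,b)]))
f,K,C=grab("wrist");cv2.imwrite("pics/w1.png",f[:,:,::-1]);print(pose(),C,K,ctrl.sense()["t"])
E
```

```text
(array([0.42595714, 0.29807458, 0.07990107]), [np.float64(0.001321562883226246), np.float64(0.0013215628832262524)])
(array([0.45453606, 0.29246881, 0.02000019]), [np.float64(0.0016546204161198487), np.float64(0.0016546204161197987)])
(array([0.39736201, 0.30369343, 0.02098635]), [np.float64(0.0007086654058601281), np.float64(0.000708665405860048)])
(array([0.43621571, 0.03921776, 0.07877349]), [np.float64(0.0009683641069471392), np.float64(0.0009683641069471927)])
(array([0.49142684, 0.00660523, 0.07696513]), [np.float64(0.0008114697643328974), np.float64(0.0008114697643328453)])
[[-9.59059308e-01  2.83205296e-01  5.48270208e-05  4.27313064e-01]
 [ 2.83205290e-01  9.59059307e-01 -9.53338783e-05  2.95870160e-01]
 [-7.95814238e-05 -7.59035411e-05 -9.99999994e-01  2.31259804e-01]
 [ 0.00000000e+00  0.00000000e+00  0.00000000e+00  1.00000000e+00]] [[ 0.28305594 -0.92640808 -0.24828897  0.36611515]
 [ 0.95909917  0.27263636  0.0761459   0.3126616 ]
 [-0.00284957 -0.2596873   0.96568856  0.37441128]
 [ 0.          0.          0.          1.        ]] [[325.90206224   0.         284.11299292]
 [  0.         325.90206224 212.72294857]
 [  0.           0.           1.        ]] 1.35
```

View pics/w1.png

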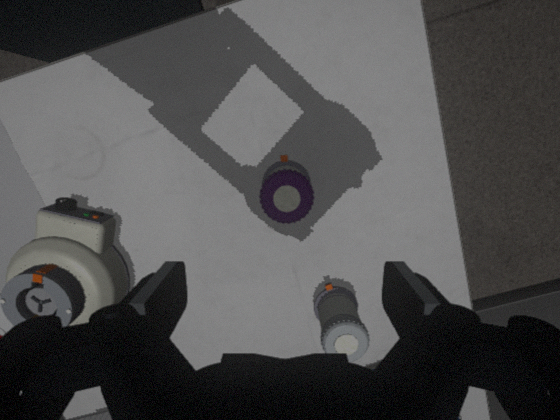

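The wrist view shows the purple lid at (288,196), between the fingers, with one tab at (284,158). The spare is at (340,330), clear of the finger paths.

```bash
python3 - <<'E'
from h import *
f,K,C=grab("wrist")
for c,s in blobs(f,*PUR,(240,150,340,250),100): print("pur",c,s,plane(K,C,(s[0]+s[2]/2-.5,s[1]+s[3]/2-.5),.088))
for c,s in blobs(f,*ORA,(0,100,340,300)): print("ora",c,s,plane(K,C,c,.024),plane(K,C,c,.08))
E
```

```text
pur [284.8 196.6] [ 259  171   53   53 1448] [0.42490875 0.29667165 0.088     ]
ora [ 93.2 217.7] [ 92 217   4   2   6] [0.40041315 0.0801139  0.024     ] [0.39478985 0.11751213 0.08      ]
ora [ 35.5 279.3] [ 31 275  10   9  66] [ 0.4504444  -0.01767669  0.024     ] [0.4368255  0.03534966 0.08      ]
ora [327.5 288.2] [325 286   6   5  26] [0.55858408 0.30997509 0.024     ] [0.52768315 0.31063872 0.08      ]
```

Scaled: 0.05 m is 0.8, 0.002 m is 0.032.

>>> jog_arm(ticks=[[[1, 0.032, 0.016, 0.8, 0, 0, 0], [1, 0, 0, 0.8, 0, 0, 0], [1, 0, 0, 0.8, 0, 0, 0], [1, 0, 0, 0.672, 0, 0, 0], [1, 0, 0, 0, 0, 0, 0], [0, 0, 0, 0, 0, 0, 0], [0, 0, 0, 0, 0, 0, 0], [0, 0, 0, 0, 0, 0, 0]]])

```text
t: 2.4
position: [0.4255, 0.2994, 0.0415]
orientation: [0.001, 0.141, 0.99, 0.001]
ft_force: [-3.0, -4.4, 11.1]
opening: 0.53
finger_force: 59.1
```

>>> jog_arm(ticks=[[[0, 0, 0, 0, 0, 0, 0], [0, 0, 0, 0, 0, 0, 0], [0, 0, 0, 0, 0, 0, 0]]])

```text
t: 2.78
position: [0.4255, 0.2993, 0.0415]
orientation: [0.001, 0.141, 0.99, 0.001]
ft_force: [-2.6, -4.3, 10.2]
opening: 0.529
finger_force: 59.1
```

Scaled: -0.04 m is -0.64, -0.03 m is -0.48.

>>> jog_arm(ticks=[[[0, 0, 0, -0.48, 0, 0, 0], [0, 0, 0, -0.64, 0, 0, 0], [0, 0, 0, -0.64, 0, 0, 0], [0, 0, 0, -0.48, 0, 0, 0], [0, 0, 0, 0, 0, 0, 0]]])

```text
t: 3.4
position: [0.4255, 0.2996, 0.1826]
orientation: [0.002, 0.141, 0.99, 0.002]
ft_force: [-0.0, 0.4, -1.8]
opening: 0.531
finger_force: 61.1
```

>>> jog_arm(ticks=[[[0, -0.304, -0.672, 0, 0, 0, 0], [0, -0.304, -0.672, 0, 0, 0, 0], [0, -0.304, -0.672, 0, 0, 0, 0], [0, -0.304, -0.672, 0, 0, 0, 0], [0, -0.304, -0.672, 0, 0, 0, 0], [0, -0.304, -0.672, 0, 0, 0, 0], [0, 0, 0, 0, 0, 0, 0.0541], [0, 0, 0, 0, 0, 0, 0.0541]]])

```text
t: 4.4
position: [0.4633, 0.0245, 0.1783]
orientation: [-0.001, 0.31, 0.951, -0.0]
ft_force: [0.3, 0.2, -1.0]
opening: 0.527
finger_force: 61.7
```

>>> jog_arm(ticks=[[[0, 0, 0, 0, 0, 0, 0], [0, 0, 0, 0, 0, 0, 0]]])

```text
t: 4.65
position: [0.4634, 0.0253, 0.1789]
orientation: [-0.0, 0.305, 0.952, -0.0]
ft_force: [0.4, -0.1, -0.7]
opening: 0.529
finger_force: 61.6
```

```bash
python3 - <<'E'
from h import *
for n in("side","top","wrist"):
    f,K,C=grab(n);cv2.imwrite(f"pics/{n}2.png",f[:,:,::-1])
    if n=="side": a=f
    for c,s in blobs(f,*ORA,{"side":(180,150,330,330),"top":(300,200,420,320),"wrist":None}[n],3): print(n,c,s[:5])
    if n!="wrist":
        for c,s in blobs(f,*PUR,(200,130,400,310),10): print(n,"pur",c,s)
big=lambda f,b:cv2.resize(f[b[1]:b[3],b[0]:b[2]],None,fx=4,fy=4,interpolation=2)[:,:,::-1]
w=cv2.resize(f,(560,420))[:,:,::-1]
c=np.hstack([big(a,(205,150,305,300)),big(grab("top")[0],(300,190,400,340))]);cv2.imwrite("pics/c2.png",c[:600,:800])
print(pose())
E
```

```text
side [279.2 186.4] [278 186   3   2   5]
side [231.6 230.6] [231 229   2   4   5]
side [268.1 236.9] [267 235   4   4   9]
side [231.7 266.7] [230 265   4   4   9]
side [269.6 273.4] [268 272   5   4   8]
side pur [259.2 203.1] [252 190  16  24 223]
top [323.3 293.7] [323 293   2   2   3]
wrist [297.4  98.9] [295  98   6   3  15]
[[-8.12734026e-01  5.82634880e-01 -7.14542530e-06  4.63597082e-01]
 [ 5.82634880e-01  8.12734025e-01 -2.84307763e-05  2.53230162e-02]
 [-1.07574317e-05 -2.72698333e-05 -1.00000000e+00  1.79236303e-01]
 [ 0.00000000e+00  0.00000000e+00  0.00000000e+00  1.00000000e+00]]
```

View pics/c2.png

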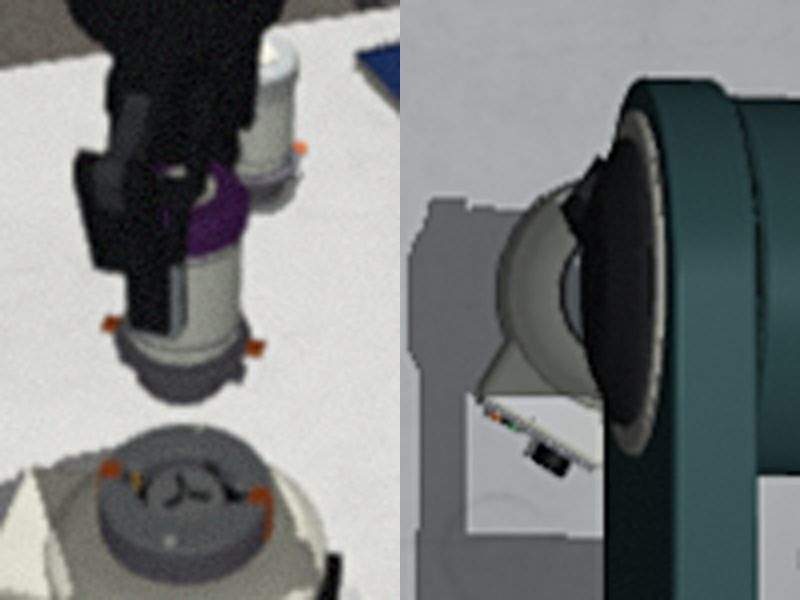

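View pics/wrist2.png

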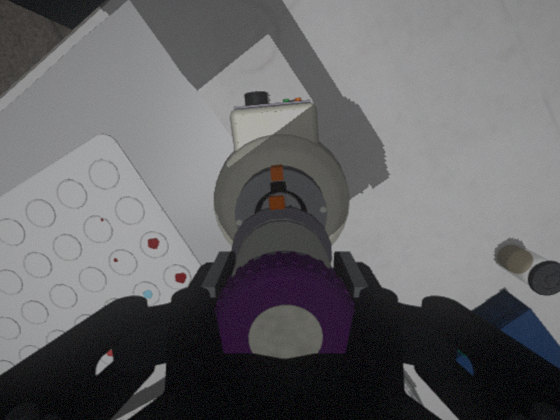

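The side crop shows the pot hanging upright above the socket, with tabs at side pixels (232,231) and (268,237) over marks at (232,267) and (270,273). The wrist view shows the near mark at (277,173) and the tab at (277,202), so they are nearly aligned.

```bash
cat > m.py <<'E'
from h import *
import sys
zt=ctrl.sense()["position"][2]-.0415+.022
O=([0,110,50],[20,255,255])
f,K,C=grab("wrist");w=[(c,s)for c,s in blobs(f,*O,(200,130,350,240),15)]
for c,s in w: print("wrist",c,s,plane(K,C,c,zt),plane(K,C,c,.079))
if len(w)==2:
    pw,pm=w[1][0],w[0][0]
f,K2,C2=grab("side");s=sorted(blobs(f,*O,(215,200,300,290),8),key=lambda b:b[0][1])
for c,q in s: print("side",c,q,plane(K2,C2,c,zt),plane(K2,C2,c,.079))
E
python3 m.py
```

```text
wrist [276.3 172.5] [270 165  13  16 176] [0.42720664 0.04630672 0.1597363 ] [0.43523549 0.03800288 0.079     ]
wrist [276.3 202.2] [269 196  16  14 201] [0.43955349 0.03735165 0.1597363 ] [0.45371084 0.02460286 0.079     ]
side [232.5 230.2] [231 229   4   4  11] [0.438066   0.03758202 0.1597363 ] [0.45808966 0.12931228 0.079     ]
side [267.8 236.3] [266 235   5   4  15] [0.4864866 0.0080024 0.1597363] [0.51504277 0.09452023 0.079     ]
side [232.1 267. ] [229 265   7   5  24] [ 0.41815947 -0.03972518  0.1597363 ] [0.43467527 0.03838227 0.079     ]
side [238.8 269.8] [238 268   3   5   9] [ 0.42585863 -0.04779068  0.1597363 ] [0.44373114 0.02889549 0.079     ]
side [270.4 276.2] [267 272   6  13  39] [ 0.46471086 -0.07241132  0.1597363 ] [ 4.89429781e-01 -6.37129573e-05  7.90000000e-02]
```

Scaled: 0.02 m is 0.32, 0.015 m is 0.24.

>>> jog_arm(ticks=[[[0, 0, -0.024, 0.24, 0, 0, 0], [0, 0, 0, 0.32, 0, 0, 0], [0, 0, 0, 0.24, 0, 0, 0], [0, 0, 0, 0, 0, 0, 0]]])

```text
t: 5.45
position: [0.462, 0.024, 0.1275]
orientation: [-0.001, 0.307, 0.952, -0.0]
ft_force: [0.8, -0.0, -1.3]
opening: 0.532
finger_force: 61.7
```

```bash
python3 m.py
python3 - <<'E'
from h import *
big=lambda f,b,k:cv2.resize(f[b[1]:b[3],b[0]:b[2]],None,fx=k,fy=k,interpolation=2)[:,:,::-1]
a=grab("side")[0];b=grab("wrist")[0]
cv2.imwrite("pics/c3.png",np.hstack([big(a,(205,200,305,320),4),big(b,(215,130,345,290),3)]))
E
```

```text
wrist [277.3 192.3] [269 175  17  36 524] [0.43410181 0.03949239 0.10803999] [0.43841692 0.03551652 0.079     ]
side [233.3 254.6] [232 253   4   4  10] [0.43739294 0.03696722 0.10803999] [0.44382664 0.0665812  0.079     ]
side [267.2 261.1] [266 259   4   5  16] [0.48573571 0.0067024  0.10803999] [0.49492285 0.0345926  0.079     ]
side [232.1 267. ] [230 265   6   5  22] [0.42873471 0.01028785 0.10803999] [0.43467527 0.03838227 0.079     ]
side [238.8 270. ] [238 268   3   5   8] [0.43719299 0.00089378 0.10803999] [0.4436153  0.02845315 0.079     ]
side [270.4 276.2] [267 272   6  13  39] [ 0.48053865 -0.02608638  0.10803999] [ 4.89429781e-01 -6.37129573e-05  7.90000000e-02]
```

View pics/c3.png

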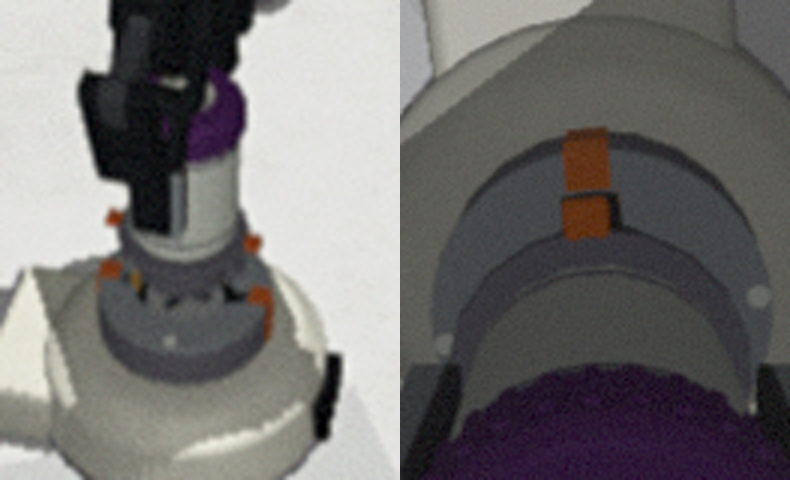

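The pot sits just above the socket, with tabs and marks aligned within about 0.5 mm and 1°. I'll lower it gently.

Scaled: 0.004 m is 0.064, 0.003 m is 0.048.

>>> jog_arm(ticks=[[[0, 0, 0, 0.064, 0, 0, 0], [0, 0, 0, 0.064, 0, 0, 0], [0, 0, 0, 0.048, 0, 0, 0], [0, 0, 0, 0, 0, 0, 0]]])

```text
t: 6.15
position: [0.4626, 0.024, 0.118]
orientation: [-0.0, 0.307, 0.952, -0.0]
ft_force: [0.4, 0.1, -1.5]
opening: 0.532
finger_force: 61.7
```

>>> jog_arm(ticks=[[[0, 0, 0, 0.048, 0, 0, 0], [0, 0, 0, 0.048, 0, 0, 0], [0, 0, 0, 0, 0, 0, 0]]])

```text
t: 6.52
position: [0.4628, 0.024, 0.1123]
orientation: [0.0, 0.307, 0.952, 0.0]
ft_force: [1.1, -0.8, 1.9]
opening: 0.539
finger_force: 61.2
```

Scaled: 0.003 m is 0.048.

>>> jog_arm(ticks=[[[0, 0, 0, 0.048, 0, 0, 0], [0, 0, 0, 0.048, 0, 0, 0], [0, 0, 0, 0, 0, 0, 0]]])

```text
t: 6.9
position: [0.4628, 0.024, 0.1063]
orientation: [0.0, 0.307, 0.952, 0.0]
ft_force: [-0.0, -0.5, 4.0]
opening: 0.532
finger_force: 61.1
```

>>> jog_arm(ticks=[[[0, 0, 0, 0.048, 0, 0, 0], [0, 0, 0, 0, 0, 0, 0], [0, 0, 0, 0, 0, 0, 0]]])

```text
t: 7.28
position: [0.4629, 0.0239, 0.1036]
orientation: [0.0, 0.307, 0.952, 0.0]
ft_force: [-0.2, -0.8, 5.2]
opening: 0.525
finger_force: 61.3
```

Scaled: 0.0015 m is 0.024.

>>> jog_arm(ticks=[[[0, 0, 0, 0.024, 0, 0, 0], [0, 0, 0, 0, 0, 0, 0], [0, 0, 0, 0, 0, 0, 0]]])

```text
t: 7.65
position: [0.4632, 0.0238, 0.1032]
orientation: [0.001, 0.307, 0.952, -0.0]
ft_force: [-5.1, -1.5, 16.1]
opening: 0.53
finger_force: 61.9
```

```bash
python3 - <<'E'
from h import *
print(ctrl.sense()["wrist_torque"],ctrl.sense()["joint_pos"])
big=lambda f,b,k:cv2.resize(f[b[1]:b[3],b[0]:b[2]],None,fx=k,fy=k,interpolation=2)[:,:,::-1]
a=grab("side")[0];b=grab("wrist")[0]
cv2.imwrite("pics/c4.png",np.hstack([big(a,(205,200,305,320),4),big(b,(215,130,345,290),3)]))
E
```

```text
[-0.41168665  0.87839265  0.00392859] [-3.40830944e-03 -2.98595622e-01  2.03754336e+00 -4.90026077e-04
  1.40126696e+00 -9.50268232e-01]
```

View pics/c4.png

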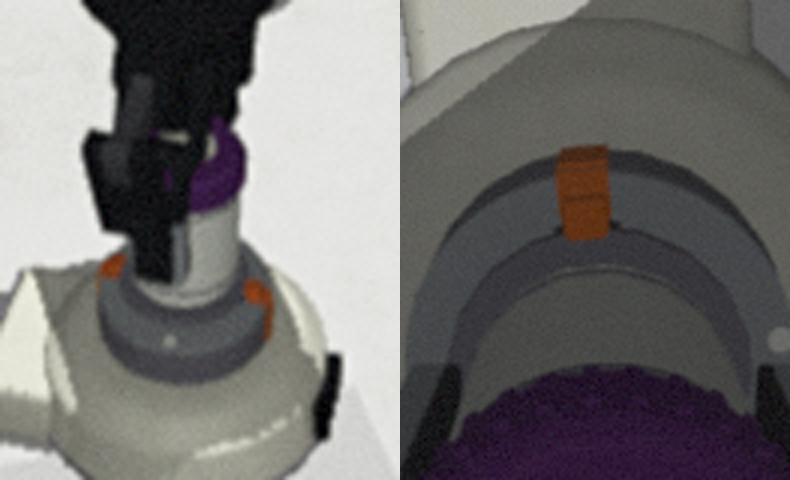

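The pot is fully pressed: both tabs lie over the marks, and the force jump to 16 N is the ejector stop. I'll ease off 1 mm and twist.

Scaled: -0.001 m is -0.016, 0.15 rad / 3.1416 = 0.0477.

>>> jog_arm(ticks=[[[0, 0, 0, -0.016, 0, 0, 0], [0, 0, 0, 0, 0, 0, 0.0318], [0, 0, 0, 0, 0, 0, 0.0477], [0, 0, 0, 0, 0, 0, 0.0477], [0, 0, 0, 0, 0, 0, 0]]])

```text
t: 8.38
position: [0.4635, 0.0241, 0.1035]
orientation: [0.001, 0.491, 0.871, 0.001]
ft_force: [3.5, 0.3, 5.8]
opening: 0.532
finger_force: 60.0
```

```bash
python3 -c '
from h import *
s=ctrl.sense();print(s["wrist_torque"],s["joint_pos"][5])'
```

```text
[ 0.15508345 -0.74612552  0.2471793 ] -0.5480336928205284
```

Scaled: 0.15 rad / 3.1416 = 0.0477.

>>> jog_arm(ticks=[[[0, 0, 0, 0, 0, 0, 0.0477], [0, 0, 0, 0, 0, 0, 0.0477], [0, 0, 0, 0, 0, 0, 0.0477], [0, 0, 0, 0, 0, 0, 0.0477], [0, 0, 0, 0, 0, 0, 0.0477], [0, 0, 0, 0, 0, 0, 0.0477], [0, 0, 0, 0, 0, 0, 0]]])

```text
t: 9.25
position: [0.4643, 0.0235, 0.1038]
orientation: [0.002, 0.821, 0.571, 0.002]
ft_force: [10.1, -5.5, 2.7]
opening: 0.529
finger_force: 60.5
```

```bash
python3 -c '
from h import *
s=ctrl.sense();print(s["wrist_torque"],s["joint_pos"][5])'
```

```text
[-0.98980025 -2.32138748  0.37587362] 0.35183003201751833
```

Scaled: 0.0015 m is 0.024, 0.0005 m is 0.008, 0.08 rad / 3.1416 = 0.0255.

>>> jog_arm(ticks=[[[0, 0, 0.024, 0.008, 0, 0, 0], [0, 0, 0, 0, 0, 0, 0.0318], [0, 0, 0, 0, 0, 0, 0.0255], [0, 0, 0, 0, 0, 0, 0]]])

```text
t: 9.75
position: [0.4651, 0.0232, 0.1035]
orientation: [0.001, 0.869, 0.495, 0.001]
ft_force: [1.8, -4.4, 9.3]
opening: 0.531
finger_force: 63.4
```

```bash
python3 -c '
from h import *
s=ctrl.sense();print(s["wrist_torque"],s["joint_pos"][5])'
```

```text
[-0.65096439 -0.47176684  0.342485  ] 0.5296216420694858
```

Scaled: 0.04 rad / 3.1416 = 0.0127.

>>> jog_arm(ticks=[[[0, 0, 0, 0, 0, 0, 0.0127], [0, 0, 0, 0, 0, 0, 0.0127], [0, 0, 0, 0, 0, 0, 0], [0, 0, 0, 0, 0, 0, 0]]])

```text
t: 10.25
position: [0.4651, 0.0232, 0.1034]
orientation: [0.001, 0.887, 0.461, 0.001]
ft_force: [2.5, -2.5, 8.1]
opening: 0.529
finger_force: 62.9
```

```bash
python3 - <<'E'
from h import *
s=ctrl.sense();print(s["wrist_torque"],s["joint_pos"][5])
big=lambda f,b,k:cv2.resize(f[b[1]:b[3],b[0]:b[2]],None,fx=k,fy=k,interpolation=2)[:,:,::-1]
a=grab("side")[0];b=grab("wrist")[0]
cv2.imwrite("pics/c5.png",np.hstack([big(a,(205,200,305,320),4),big(b,(215,130,345,290),3)]))
E
```

```text
[-0.69294238 -0.5773959   0.71709112] 0.608042850784053
```

View pics/c5.png

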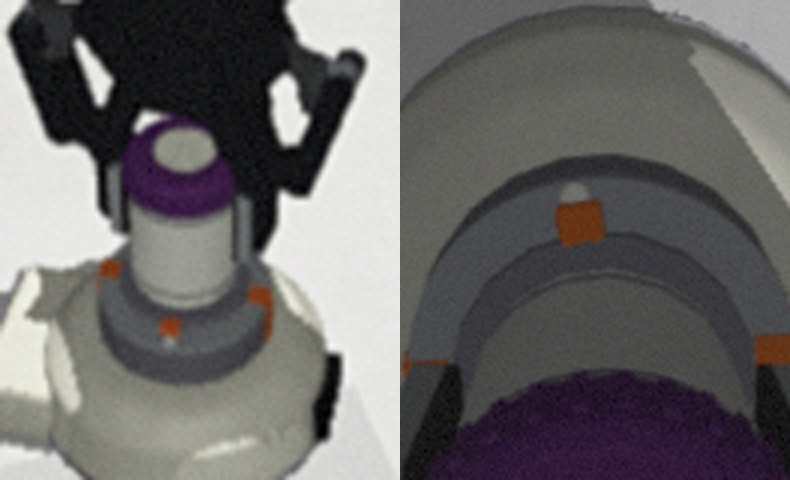

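The tab sits on the white stop dot, and the twist torque has jumped to 0.72 N m, so the pot is at its stop and still gripped.

>>> jog_arm(ticks=[[[0, 0, 0, 0, 0, 0, 0], [0, 0, 0, 0, 0, 0, 0], [0, 0, 0, 0, 0, 0, 0], [0, 0, 0, 0, 0, 0, 0]]])

```text
t: 10.85
position: [0.4651, 0.0232, 0.1034]
orientation: [0.001, 0.887, 0.461, 0.001]
ft_force: [2.4, -3.6, 9.1]
opening: 0.529
finger_force: 62.9
```

```bash
python3 -c '
from station import ctrl
print(ctrl.sense()["wrist_torque"]);print(ctrl.sign_off())'
```

```text
[-0.62188729 -0.62863055  0.72316855]
the job is handed in; nothing more can be done
None
```

The job is handed in at about 10.9 s: the purple-lidded pot is in the socket, pressed under the lip, twisted clockwise to its stop and still gripped at about 63 N; sign-off returned no verdict, and the spare, dropper and vial were not re-measured at the end.

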